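# Gauge the gap of the clamp stand and lock its collar

### The job

Slide the narrower of the two steel gauge blades tip first into the gap of the clamp stand until its shoulder is home against the stand's face, and leave it lying there. Then turn the lock collar clockwise by its lever to the locked mark, so that the lever points straight at the pointed index post. Leave the wide gauge and the other things on the counter where they are.

Things in the scene. Friction and masses are not known exactly. Their poses are not given: they have to be found in the camera images.
- stand: Clamp stand, fixed. Origin on the counter under the collar's upright axis, z up. Steel base plate x -120 to 60, y -50 to 50, 20 mm thick; white block on it x -60 to 60, y -50 to 50, top at z 60. The block's face at x = -60 has a flat gap just over the base plate: 46 wide, 12 high (z 20 to 32), 90 deep; the plate in front of it is a 60 mm ledge.
- gap_mouth (a point): Middle of the lower edge of the gap's mouth, on the base plate's top (stand x -60, y 0, z 20 mm). Same axes as the stand: +x points into the gap.
- index_post (a point): Tip of the fixed pointed steel index post that is the locked mark: 163 mm from the collar's axis, at -20 degrees from the stand's x axis, 92 mm above the counter, 16 mm thick. A flat bar 12 wide, z 28 to 36 mm, joins it to the block.
- collar (a joint): Turn of the dark knurled lock collar (92 mm across, z 62 to 92, on top of the stand) in rad. 0: lever points straight at the index post (locked mark). Negative: not yet locked; clockwise seen from above increases it. Turns from -2.3 to 0.5, stiff, stays where left (about 3 N at the lever end).
- lever_end (a point): Centre of the black ball (24 mm) at the end of the collar's lever, 135 mm from the collar's axis and 78 mm above the counter. The lever is a level round steel bar 12 mm thick, bare from 46 to 123 mm from the axis.
- narrow_gauge: Loose steel gauge blade, 180 long, 40 wide, 6 thick, 250 g, lying flat. Origin at the centre of its underside; x along the blade to its plain tip (x +90), z up. Shoulder: a crossbar 62 wide, 14 high, at x 20 to 30. Upright black grip block 30 (x) by 28 (y) mm centred at x -32, z 5 to 47.
- shoulder (a point): Middle of the lower edge of the shoulder's forward face, at x +30, z 0 of the narrow gauge; axes as the gauge. The 60 mm of blade beyond it goes into the gap.
- grip (a point): Grip point of the narrow gauge: middle of its black grip block, at x -32, z 30 mm of the gauge.
- wide_gauge: The other gauge blade, same shape and length but 58 wide (shoulder 80 wide), too wide for the gap. Leave it alone. Origin at the centre of its underside, x to its tip.
- test_disc: Loose plain steel test disc, 64 mm across, 14 high. Leave it. Origin at the centre of its underside.
- screwdriver: Loose screwdriver, 190 mm, lying on the counter. Leave it.
- mug: Loose white mug, 80 mm across, 90 high. Leave it. Origin at the centre of its underside.
There are look-alikes about, which are no part of the job. Leave any blue look-alike of the narrow_gauge alone.

How it is judged:
By the outcome, as a careful person would: the job done as asked, in the order asked, and still so for the second after the job is handed in, with the robot touching nothing.
It also fails if it takes over 59 s, if anything falls off the work surface, if the arm or the gripper's body presses on something with over 40 N, if the wrist force passes 120 N, or if a joint passes its speed limit or range.

### The arm

A 6-joint arm with a two-finger parallel gripper is mounted at the origin on the work surface. World frame = base frame: x ahead of the robot, y to its left, z up, the work surface at z = 0. Lengths are in mm, angles in rad, forces in N, time in s.
With the tool pointing down it reaches from about 400 to 925 mm from the base axis. Payload 12.5 kg.
Tool frame: the origin (TCP) lies at the very end of the fingers, on their centre line; the grasp point (between the pads) lies behind it (env.grip_depth is the z of the grasp point in the tool frame, in mm); z points along the fingers, y is the line along which they close (so a half turn about z gives the same grasp; the last joint's range is limited). The gripper opens to 95 mm and grips with 3 to 60 N. Pads are 20 mm wide; open, the fingers measure 119 mm over their backs; the gripper's body (75 mm by 180 mm) begins 59 mm behind the grasp point.
Start: joints at [1.115, 0.491, 1.559, -0, 1.092, -0.106], TCP at [214.179, 587.177, 190.061] pointing down, gripper open.
Joint ranges: [-3.1, 3.1], [-0.84, 2.19], [0.05, 2.79], [-1.13, 4.28], [0.06, 2.93], [-2.69, 2.69]. Speed limits (rad/s): [2.22, 2.22, 2.79, 3.14, 3.14, 3.14].

### API

Orientations are given as [roll, pitch, yaw] about the fixed x, y, z axes, in that order (R = Rz(yaw) Ry(pitch) Rx(roll)).
In Python, from cell import env, optics gives the robot as it stands.
- The arm moves only by the tool step_arm, never from a script. Its argument "moves" is a list of rows, each an object of numbers: "tx", "ty", "tz": the shift along the tool's x, y, z in mm; "roll": the turn about the tool's z in rad. In form: [{"tx": .., "ty": .., "tz": .., "roll": ..}, ...]. A call has 1 to 12 rows; each row is the pose to reach, as a shift and turn from the pose commanded when the call began, along the tool's axes at that moment; what a row does not reach only later rows make up. A row lasts 1/12 s, in which the tool goes at most 41.7 mm and 7.16 degrees, less where a joint would pass 70% of its speed; a pose out of reach is approached as far as the arm can. A call with a gripper value outside its range is refused whole. "grip" is the finger opening in mm, from 0 to 95.1, set as the call begins (left out, the last holds). The fingers move at their own pace and stop on an object; the grip force is fixed at half the most. Time passes only in rows, so rows that repeat a pose let the fingers close. It gives the time, the measured TCP pose, the force, the opening and the grip force at its end, in the units of the state.
- env.state(): the state, without advancing time (a new reading comes with each control period).
- optics.read_camera(name): name is "scene" or "side" or "wrist"; returns a dict with "pixels" (420x560x3 uint8, blue, green, red), "mtx" (3x3 intrinsics, pixels), "view" (4x4, takes a point from world to camera coordinates). Camera axes: x right, y down, z forward; pixel columns grow to the right and rows downward; lengths in mm; the calibration is good to about 2 mm. A picture is of the moment at which its call begins. There is no depth.
- env.job_done(): hands the job in; it is judged then, once.
The state is a dict: "t": time; "joints": joint angles; "qvel": joint speeds; "tau": joint torques, N m; "eef_pos": TCP position; "tcp_rot": TCP orientation; "ft_force": force on the tool from outside, world axes, zero at the start; "moment": the same for the moment, N m; "opening": opening from 0.0 (shut) to 1.0 (fully open); "grip_force": force on a finger pad.
Only numpy, scipy, OpenCV 4.12 (cv2) and the standard library are available. Lean on these libraries where they do the work, as an engineer would, in place of code of your own. Each camera call takes 0.05 s, during which the arm holds its last target. There are 200 camera calls.

## Working session

There is one attempt and no reset: what is moved stays moved. The work goes in short steps, Python scripts to look and compute and a tool call to move; the robot and the scene stay as the last step left them, time stands still between calls to the robot, and variables do not carry over. Pictures are saved under pics/ and viewed, at most 10 in all, crops included, and the job is handed in when it is done.

Besides the shell and the picture viewer there is one more tool, called after ">>>" in YAML: its name, and indented under it one key for each argument. step_arm: Moves the arm, as the interface text tells. Its arguments: {"type":"object","properties":{"moves":{"type":"array"},"grip":{"type":"number"}},"required":["moves"]}

```bash
mkdir -p pics; ls; cat > h.py <<'E'
import numpy as np, cv2
from cell import env, optics
def shot(n,f=None):
    r=optics.read_camera(n)
    if f: cv2.imwrite(f,r["pixels"])
    return r["pixels"],np.array(r["mtx"]),np.array(r["view"])
def ray(uv,K,V):
    d=np.linalg.inv(K)@np.array([uv[0],uv[1],1.]);R=V[:3,:3]
    return -R.T@V[:3,3],R.T@d
def plane(uv,K,V,z):
    o,d=ray(uv,K,V);return o+d*(z-o[2])/d[2]
def proj(p,K,V):
    c=K@(V[:3,:3]@np.array(p,float)+V[:3,3]);return c[:2]/c[2]
def tri(rays):
    A=0;b=0
    for o,d in rays:
        d=d/np.linalg.norm(d);P=np.eye(3)-np.outer(d,d);A=A+P;b=b+P@o
    return np.linalg.solve(A,b)
E
python3 - <<'E'
from h import *
ims=[]
for n in("scene","side","wrist"):
    p,K,V=shot(n,f"pics/{n}0.png"); np.savez(f"{n}0.npz",p=p,K=K,V=V); print(n,(-V[:3,:3].T@V[:3,3]).round(),K[0,0])
    ims.append(p)
s=env.state();print(s["t"],s["eef_pos"],s["tcp_rot"],s["ft_force"],env.grip_depth)
E
```

```text
pics
scene [1320.  825.  885.] 506.5519090836582
side [-266. -828.  979.] 464.61668266982656
wrist [141. 614. 384.] 299.2518737410852
0.15 [214.08001071 586.9640586  189.61393876] [-3.14075828e+00 -8.21701634e-05  2.79180390e+00] [-0.21546928 -0.11733386 -0.44023557] -18.8
```

View pics/scene0.png

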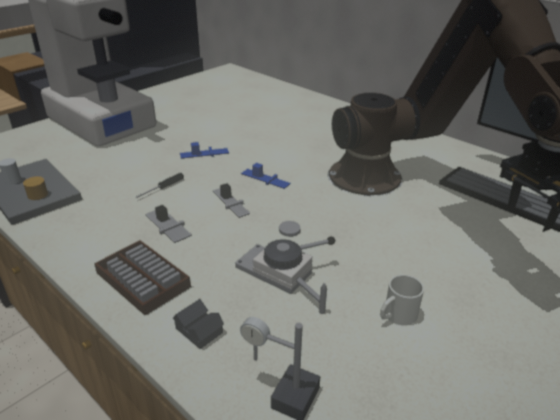

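View pics/side0.png

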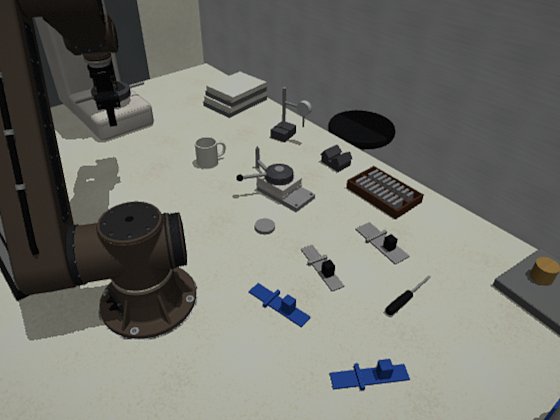

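The scene view shows two steel gauges, at about (231,200) and (168,223) (side view: (322,267) and (382,242)), and two blue look-alikes at (265,176) and (205,152). The stand is at about (283,260) with its ledge toward (250,262). Next, an enlarged crop of the steel ones and the stand.

```bash
python3 - <<'E'
from h import *
a=np.load("scene0.npz")["p"][170:320,135:345]; b=np.load("side0.npz")["p"][140:300,225:425]
r=lambda m:cv2.resize(m,(800,300*2*0+300) if 0 else (int(m.shape[1]*3.8),int(m.shape[0]*3.8)),interpolation=cv2.INTER_CUBIC)
cv2.imwrite("pics/c1.png",r(a));cv2.imwrite("pics/c2.png",r(b))
E
```

```text
(no output)
```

View pics/c1.png

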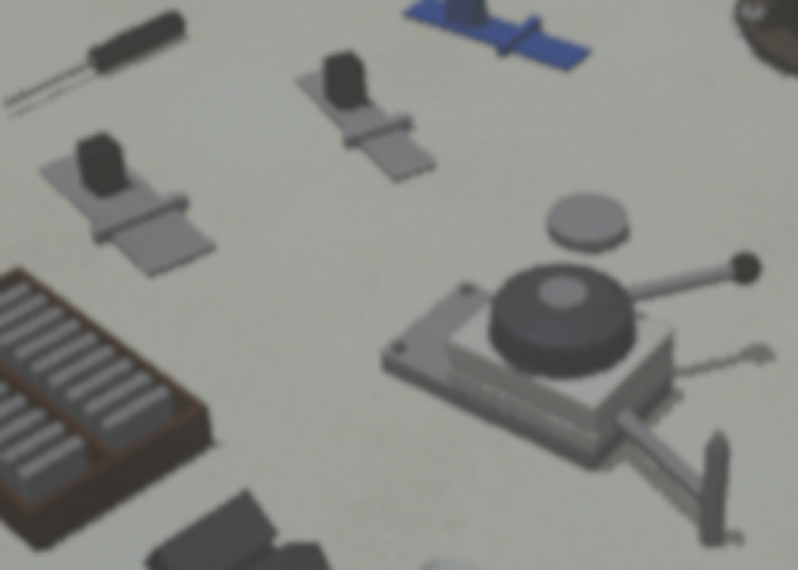

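View pics/c2.png

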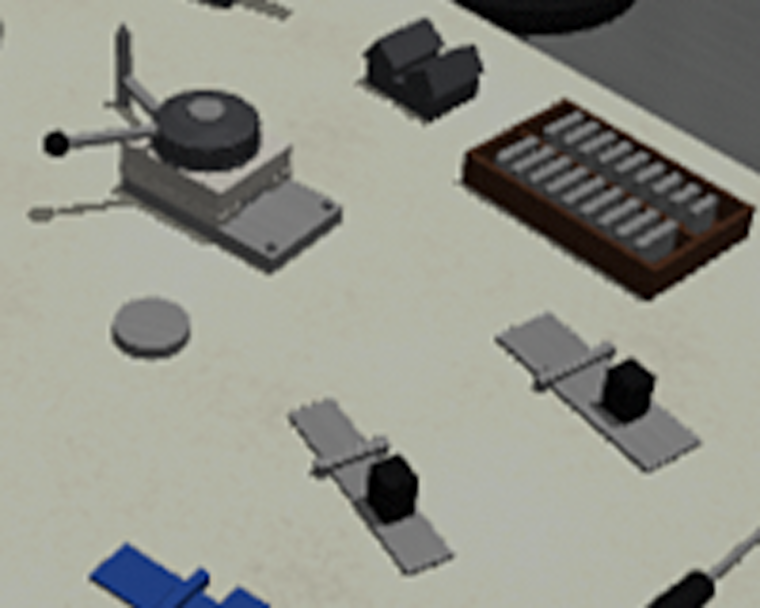

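The steel gauges: crop 1 at (365,120) is narrow (tip edge ~40 px for its length), and crop 1 at (130,205) is clearly wider. The narrow steel one, scene (231,200) / side (322,267), fits. The blue ones are look-alikes. Rough triangulation from these crops:

```bash
python3 - <<'E'
from h import *
A=np.load("scene0.npz");B=np.load("side0.npz")
fa=lambda u,v:((u+.5)/3.8-.5+135,(v+.5)/3.8-.5+170); fb=lambda u,v:((u+.5)/3.8-.5+225,(v+.5)/3.8-.5+140)
pts={"tipL/R a":((434,162),(290,417)),"tip b":((397,181),(333,400)),"rear":((295,80),(408,573)),"rear2":((295,80),(453,555)),
"shoulderend1":((410,122),(320,472)),"shoulderend2":((348,143),(384,445)),
"ball":((745,268),(57,144)),"post":((717,432),(123,27)),"ledge1":((383,352),(342,208)),"ledge2":((466,284),(272,262)),
"collartop":((563,291),(207,108)),"block_c":((448,342),(291,148)),
"ledge-sw":((383,352),(272,262)),"disc":((588,215),(151,318))}
for k,(a,b) in pts.items():
    r=[ray(fa(*a),A["K"],A["V"]),ray(fb(*b),B["K"],B["V"])];X=tri(r)
    print(k,X.round(1),"reproj",(np.linalg.norm(proj(X,A["K"],A["V"])-fa(*a))).round(1))
E
```

```text
tipL/R a [ 437.6 -123.3    1.7] reproj 0.1
tip b [ 4.767e+02 -1.283e+02  1.000e-01] reproj 0.6
rear [ 415.2 -299.    -7.4] reproj 4.9
rear2 [ 433.5 -302.3    0.8] reproj 0.1
shoulderend1 [ 412.9 -180.9    2.8] reproj 0.6
shoulderend2 [ 470.5 -192.7    3.9] reproj 0.3
ball [453.8 203.3  75.9] reproj 0.5
post [606.1 302.6  87. ] reproj 0.2
ledge1 [640.7  34.2  15.2] reproj 0.6
ledge2 [543.9  19.3  13. ] reproj 0.5
collartop [575.3 144.6  92.5] reproj 0.4
block_c [631.6  92.7  52.5] reproj 0.2
ledge-sw [592.9  26.2 -17.6] reproj 10.7
disc [417.8  27.   13.8] reproj 0.1
```

>>> step_arm:
  moves:
    - {"tx": -32, "ty": -24, "roll": 0.08}
    - {"tx": -64, "ty": -49, "roll": 0.16}
    - {"tx": -96, "ty": -73, "roll": 0.24}
    - {"tx": -128, "ty": -98, "roll": 0.32}
    - {"tx": -160, "ty": -122, "roll": 0.4}
    - {"tx": -192, "ty": -147, "roll": 0.48}
    - {"tx": -224, "ty": -172, "roll": 0.56}
    - {"tx": -256, "ty": -197, "roll": 0.65}
    - {"tx": -288, "ty": -221, "roll": 0.73}
    - {"tx": -320, "ty": -246, "roll": 0.81}
    - {"tx": -352, "ty": -270, "roll": 0.89}
    - {"tx": -384, "ty": -295, "roll": 0.97}

```text
validation failed for argument at $.mo...
```

>>> step_arm:
  moves:
    - {"tx": -32, "ty": -24, "tz": 0, "roll": 0.08}
    - {"tx": -64, "ty": -49, "tz": 0, "roll": 0.16}
    - {"tx": -96, "ty": -73, "tz": 0, "roll": 0.24}
    - {"tx": -128, "ty": -98, "tz": 0, "roll": 0.32}
    - {"tx": -160, "ty": -122, "tz": 0, "roll": 0.4}
    - {"tx": -192, "ty": -147, "tz": 0, "roll": 0.48}
    - {"tx": -224, "ty": -172, "tz": 0, "roll": 0.56}
    - {"tx": -256, "ty": -197, "tz": 0, "roll": 0.65}
    - {"tx": -288, "ty": -221, "tz": 0, "roll": 0.73}
    - {"tx": -320, "ty": -246, "tz": 0, "roll": 0.81}
    - {"tx": -352, "ty": -270, "tz": 0, "roll": 0.89}
    - {"tx": -384, "ty": -295, "tz": 0, "roll": 0.97}

```text
t: 1.15
eef_pos: [474.5, 176.6, 190.1]
tcp_rot: [3.141, -0.0, 1.818]
ft_force: [1.1, 2.0, 0.4]
opening: 1.001
grip_force: 0.0
```

>>> step_arm:
  moves:
    - {"tx": -30, "ty": 10, "tz": 0, "roll": 0.06}
    - {"tx": -60, "ty": 20, "tz": 0, "roll": 0.13}
    - {"tx": -90, "ty": 30, "tz": 0, "roll": 0.19}
    - {"tx": -120, "ty": 40, "tz": 0, "roll": 0.25}
    - {"tx": -152, "ty": 50, "tz": 0, "roll": 0.32}
    - {"tx": -152, "ty": 50, "tz": 0, "roll": 0.32}
    - {"tx": -152, "ty": 50, "tz": 0, "roll": 0.32}

```text
t: 1.73
eef_pos: [560.3, 42.4, 189.5]
tcp_rot: [-3.141, -0.0, 1.5]
ft_force: [-0.8, 0.3, -0.5]
opening: 1.0
grip_force: 0.0
```

```bash
python3 - <<'E'
from h import *
p,K,V=shot("wrist","pics/w1.png"); np.savez("w1.npz",p=p,K=K,V=V); print((-V[:3,:3].T@V[:3,3]).round(),V[2,:3].round(3))
s=env.state();print(s["t"],s["eef_pos"],s["tcp_rot"])
E
```

```text
[565. 120. 384.] [-0.02  -0.272 -0.962]
1.7833 [559.6900661   43.39781108 189.61098155] [-3.14057967e+00 -2.52640895e-04  1.50132843e+00]
```

View pics/w1.png

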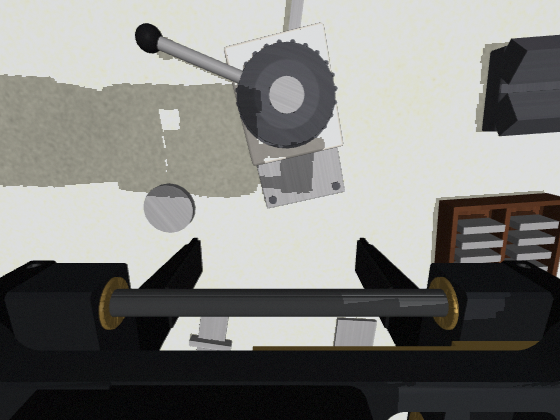

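The wrist view shows the stand, with ledge corners near (267,207) and (344,190), collar centre near (287,94), and ball near (148,38). The lower part is hidden by the gripper. I'll refine these with subpixel corners, then the gauge pose.

```bash
python3 - <<'E'
from h import *
D=np.load("w1.npz");p,K,V=D["p"],D["K"],D["V"]
g=cv2.cvtColor(p,cv2.COLOR_BGR2GRAY)
c=np.float32([[267,207],[344,190],[343,146],[322,23],[225,48]]).reshape(-1,1,2)
c=cv2.cornerSubPix(g,c,(4,4),(-1,-1),(3,100,.01)).reshape(-1,2);print(c)
P=[plane(q,K,V,z) for q,z in zip(c,(20,20,60,60,60))]
for q in P: print(q.round(1))
m=((P[0]+P[1])/2);w=P[1]-P[0];print("ledge mid",m,"w",np.linalg.norm(w),"xdir",np.degrees(np.arctan2(w[1],w[0]))+90)
e=P[3]-P[2];print("block len",np.linalg.norm(e),np.degrees(np.arctan2(e[1],e[0])))
e=P[3]-P[4];print("block wid",np.linalg.norm(e),np.degrees(np.arctan2(e[1],e[0]))+90)
print("block centre",(P[4]+P[2])/2)
# ledge two-view heights vs scene
dark=(g<50).astype(np.uint8);dark[:, :120]=0;dark[70:]=0;dark[:,175:]=0
n,l,s,ce=cv2.connectedComponentsWithStats(dark);i=1+np.argmax(s[1:,4]);print("ball",ce[i],s[i],plane(ce[i],K,V,78))
# collar: dark
d=((g<110)).astype(np.uint8);d[150:]=0;d[:30]=0;d[:,:235]=0;d[:,345:]=0
d=cv2.morphologyEx(d,cv2.MORPH_OPEN,np.ones((9,9)))
cs=max(cv2.findContours(d,0,1)[0],key=cv2.contourArea);el=cv2.fitEllipse(cv2.convexHull(cs));print("collar",el,plane(el[0],K,V,92))
A=np.load("scene0.npz");B=np.load("side0.npz")
fa=lambda u,v:((u+.5)/3.8-.5+135,(v+.5)/3.8-.5+170); fb=lambda u,v:((u+.5)/3.8-.5+225,(v+.5)/3.8-.5+140)
for k,w,a,b in(("ball",ce[i],(745,268),(57,144)),("l1",c[0],(466,284),(272,262)),("l2",c[1],(383,352),(342,208))):
    print(k,tri([ray(w,K,V),ray(fa(*a),A["K"],A["V"]),ray(fb(*b),B["K"],B["V"])]).round(1))
E
```

```text
[[266.96014  208.22305 ]
 [344.       190.      ]
 [342.66776  144.44917 ]
 [319.7997    22.239763]
 [224.41222   46.707447]]
[543.6  20.5  20. ]
[640.9  37.   20. ]
[631.8  95.5  60. ]
[611.5 211.5  60. ]
[518.1 197.2  60. ]
ledge mid [592.25832472  28.79105036  20.        ] w 98.66803245806553 xdir 99.63040831011077
block len 117.7242162713336 99.90624879907742
block wid 94.5376745394809 98.71725848650918
block centre [574.94694002 146.34379326  60.        ]
ball [147.45045045  37.37117117] [135  24  27  29 555] [451.51254147 205.56138818  78.        ]
collar ((285.5717468261719, 94.1081314086914), (99.74549102783203, 107.9603271484375), 3.7435312271118164) [573.80109062 146.74632182  92.        ]
ball [453.  204.1  76.6]
l1 [543.5  18.9  13. ]
l2 [641.4  35.1  15.2]
```

>>> step_arm:
  moves:
    - {"tx": -34, "ty": -12, "tz": 0, "roll": 0.015}
    - {"tx": -68, "ty": -23, "tz": 0, "roll": 0.03}
    - {"tx": -102, "ty": -35, "tz": 0, "roll": 0.045}
    - {"tx": -136, "ty": -46, "tz": 0, "roll": 0.06}
    - {"tx": -170, "ty": -58, "tz": 0, "roll": 0.075}
    - {"tx": -205, "ty": -70, "tz": 0, "roll": 0.09}
    - {"tx": -239, "ty": -81, "tz": 0, "roll": 0.105}
    - {"tx": -273, "ty": -93, "tz": 0, "roll": 0.12}
    - {"tx": -307, "ty": -104, "tz": 0, "roll": 0.135}
    - {"tx": -341, "ty": -116, "tz": 0, "roll": 0.15}
    - {"tx": -341, "ty": -116, "tz": 0, "roll": 0.15}
    - {"tx": -341, "ty": -116, "tz": 0, "roll": 0.15}

```text
t: 2.78
eef_pos: [420.2, -288.6, 189.9]
tcp_rot: [-3.141, -0.0, 1.351]
ft_force: [-0.6, 0.4, -0.3]
opening: 0.999
grip_force: 0.0
```

```bash
python3 - <<'E'
from h import *
p,K,V=shot("wrist","pics/w2.png"); np.savez("w2.npz",p=p,K=K,V=V); 
s=env.state();print(s["t"],s["eef_pos"],s["tcp_rot"])
for q in ((437.6,-123.3,6),(476.7,-128.3,6),(433.5,-302.3,6),(412.9,-180.9,14),(470.5,-192.7,14),(430,-245,47)): print(proj(q,K,V).round())
E
```

```text
2.8333 [ 420.674303   -287.64303911  189.98843976] [-3.14134195e+00 -5.72921360e-04  1.35213065e+00]
[262.  45.]
[296.  42.]
[291. 196.]
[253. 102.]
[303. 101.]
[279. 156.]
```

View pics/w2.png

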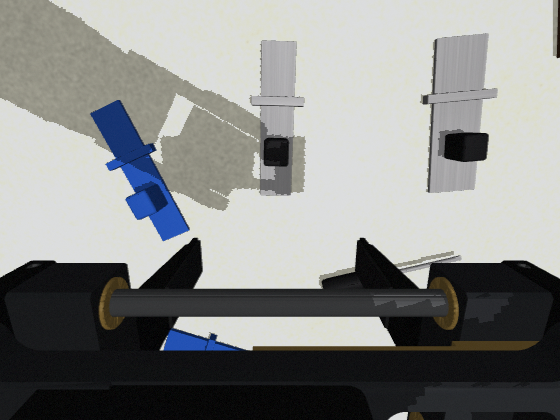

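The wrist view shows the narrow gauge at columns 260-297, rows 41-195, with its black grip at (276,152). The wide one is at (458,115), and the blue one is off to the left.

```bash
python3 - <<'E'
from h import *
D=np.load("w2.npz");p,K,V=D["p"],D["K"],D["V"]
g=cv2.cvtColor(p,cv2.COLOR_BGR2GRAY)
c=np.float32([[262,41],[297,41],[292,195],[260,194]]).reshape(-1,1,2)
c=cv2.cornerSubPix(g,c,(3,3),(-1,-1),(3,100,.01)).reshape(-1,2);print(c)
P=[plane(q,K,V,6) for q in c]
t=(P[0]+P[1])/2;r=(P[2]+P[3])/2;e=t-r
print("tip",t,"rear",r,"L",np.linalg.norm(e),"W",np.linalg.norm(P[1]-P[0]),np.linalg.norm(P[2]-P[3]),"ang",np.degrees(np.arctan2(e[1],e[0])))
s=env.state();u=e/np.linalg.norm(e);gp=(t+r)/2-32*u;print("centre",(t+r)/2,"grip",gp)
d=(g<45).astype(np.uint8);d[:120]=0;d[175:]=0;d[:,:255]=0;d[:,300:]=0
n,l,st,ce=cv2.connectedComponentsWithStats(d);i=1+np.argmax(st[1:,4]);print("grip blob",ce[i],st[i],plane(ce[i],K,V,30))
# two-view height: tip corners with scene & side
A=np.load("scene0.npz");B=np.load("side0.npz")
fa=lambda u,v:((u+.5)/3.8-.5+135,(v+.5)/3.8-.5+170); fb=lambda u,v:((u+.5)/3.8-.5+225,(v+.5)/3.8-.5+140)
for w,a,b in((c[0],(434,162),(290,417)),(c[1],(397,181),(333,400))): print(tri([ray(w,K,V),ray(fa(*a),A["K"],A["V"]),ray(fb(*b),B["K"],B["V"])]).round(1))
# grip top in scene/side
for w,a,b in(((276.5,151.5),(345,57),(397,465)),): print("griptop",tri([ray(w,K,V),ray(fa(*a),A["K"],A["V"]),ray(fb(*b),B["K"],B["V"])]).round(1))
y=s["tcp_rot"][2];dw=gp[:2]-np.array(s["eef_pos"][:2]);print("tx,ty",dw@[np.cos(y),np.sin(y)],dw@[np.sin(y),-np.cos(y)],"roll",y-np.arctan2(e[1],e[0]))
E
```

```text
[[261.47928   39.514755]
 [296.12967   40.807594]
 [289.2576   194.96375 ]
 [260.       194.      ]]
tip [ 457.51022373 -122.26406151    6.        ] rear [ 413.09988225 -295.68962916    6.        ] L 179.02152369268825 W 39.26312603712794 37.92467670572469 ang 75.63650995966991
centre [ 435.30505299 -208.97684533    6.        ] grip [ 427.3667286  -239.97657124    6.        ]
grip blob [275.75       151.45089286] [264 138  25  28 672] [ 427.28498957 -240.61639569   30.        ]
[ 438.7 -120.2    2.4]
[ 4.771e+02 -1.272e+02  3.000e-01]
griptop [ 429.1 -240.5   48.1]
tx,ty 47.98319252496422 -3.807092702851201 roll 0.032024513453947856
```

>>> step_arm:
  moves:
    - {"tx": 24, "ty": -2, "tz": 20, "roll": 0.02}
    - {"tx": 48, "ty": -4, "tz": 50, "roll": 0.02}
    - {"tx": 48, "ty": -4, "tz": 80, "roll": 0.02}
    - {"tx": 48, "ty": -4, "tz": 110, "roll": 0.02}
    - {"tx": 48, "ty": -4, "tz": 135, "roll": 0.02}
    - {"tx": 48, "ty": -4, "tz": 155, "roll": 0.02}
    - {"tx": 48, "ty": -4, "tz": 170, "roll": 0.02}
    - {"tx": 48, "ty": -4, "tz": 177, "roll": 0.02}
    - {"tx": 48, "ty": -4, "tz": 178, "roll": 0.02}
    - {"tx": 48, "ty": -4, "tz": 178, "roll": 0.02}

```text
t: 3.67
eef_pos: [427.7, -239.9, 12.3]
tcp_rot: [-3.141, -0.0, 1.333]
ft_force: [-0.6, 0.5, -0.1]
opening: 1.002
grip_force: 0.0
```

>>> step_arm:
  moves:
    - {"tx": 0, "ty": 0, "tz": 0, "roll": 0}
    - {"tx": 0, "ty": 0, "tz": 0, "roll": 0}
    - {"tx": 0, "ty": 0, "tz": 0, "roll": 0}
    - {"tx": 0, "ty": 0, "tz": 0, "roll": 0}
    - {"tx": 0, "ty": 0, "tz": 0, "roll": 0}
    - {"tx": 0, "ty": 0, "tz": 0, "roll": 0}
    - {"tx": 0, "ty": 0, "tz": 0, "roll": 0}
    - {"tx": 0, "ty": 0, "tz": 0, "roll": 0}
    - {"tx": 0, "ty": 0, "tz": 0, "roll": 0}
    - {"tx": 0, "ty": 0, "tz": 0, "roll": 0}
  grip: 20

```text
t: 4.5
eef_pos: [427.3, -240.8, 12.0]
tcp_rot: [-3.142, -0.0, 1.332]
ft_force: [-0.2, -0.1, -0.6]
opening: 0.358
grip_force: 0.0
```

>>> step_arm:
  moves:
    - {"tx": 0, "ty": 0, "tz": 0, "roll": 0}
    - {"tx": 0, "ty": 0, "tz": 0, "roll": 0}
    - {"tx": 0, "ty": 0, "tz": 0, "roll": 0}
    - {"tx": 0, "ty": 0, "tz": 0, "roll": 0}
    - {"tx": 0, "ty": 0, "tz": 0, "roll": 0}

```text
t: 4.92
eef_pos: [427.4, -240.9, 12.0]
tcp_rot: [3.141, -0.0, 1.332]
ft_force: [0.6, 0.5, -0.2]
opening: 0.295
grip_force: 30.0
```

>>> step_arm:
  moves:
    - {"tx": 0, "ty": 0, "tz": -15, "roll": 0}
    - {"tx": 0, "ty": 0, "tz": -35, "roll": 0}
    - {"tx": 5, "ty": 3, "tz": -58, "roll": 0}
    - {"tx": 25, "ty": 14, "tz": -78, "roll": -0.04}
    - {"tx": 54, "ty": 30, "tz": -78, "roll": -0.1}
    - {"tx": 83, "ty": 46, "tz": -78, "roll": -0.15}
    - {"tx": 112, "ty": 63, "tz": -78, "roll": -0.2}
    - {"tx": 141, "ty": 79, "tz": -78, "roll": -0.25}
    - {"tx": 170, "ty": 95, "tz": -78, "roll": -0.3}
    - {"tx": 199, "ty": 111, "tz": -78, "roll": -0.35}
    - {"tx": 220, "ty": 123, "tz": -78, "roll": -0.4}
    - {"tx": 229, "ty": 128, "tz": -78, "roll": -0.4}

```text
t: 5.92
eef_pos: [607.3, -46.2, 89.6]
tcp_rot: [3.142, -0.0, 1.736]
ft_force: [-1.0, 0.1, -2.6]
opening: 0.292
grip_force: 30.0
```

>>> step_arm:
  moves:
    - {"tx": 0, "ty": 0, "tz": 15, "roll": 0}
    - {"tx": 0, "ty": 0, "tz": 30, "roll": 0}
    - {"tx": 0, "ty": 0, "tz": 35, "roll": 0}
    - {"tx": 0, "ty": 0, "tz": 35, "roll": 0}
    - {"tx": 0, "ty": 0, "tz": 35, "roll": 0}

```text
t: 6.33
eef_pos: [605.6, -49.1, 55.1]
tcp_rot: [-3.141, -0.0, 1.731]
ft_force: [0.1, 0.3, -2.5]
opening: 0.293
grip_force: 30.0
```

```bash
python3 - <<'E'
from h import *
p,K,V=shot("wrist","pics/w3.png"); np.savez("w3.npz",p=p,K=K,V=V)
p2,K2,V2=shot("side"); np.savez("side3.npz",p=p2,K=K2,V=V2)
s=env.state();print(s["t"],s["eef_pos"],s["tcp_rot"],s["grip_force"])
E
```

```text
6.4333 [606.1027213  -49.06783554  55.77824141] [3.14071097e+00 2.30090853e-04 1.73095331e+00] 29.983381032943726
```

View pics/w3.png

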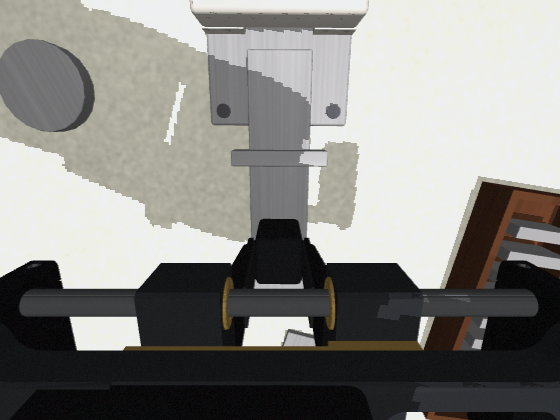

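```bash
python3 - <<'E'
from h import *
D=np.load("w3.npz");p,K,V=D["p"],D["K"],D["V"]
g=cv2.cvtColor(p,cv2.COLOR_BGR2GRAY)
c=np.float32([[212,124],[346,124],[208,34],[351,34],[248,50],[312,50],[232,151],[327,150],[250,150],[310,148]]).reshape(-1,1,2)
c=cv2.cornerSubPix(g,c,(4,4),(-1,-1),(3,100,.01)).reshape(-1,2);print(c.round(1).tolist())
s=env.state();y=s["tcp_rot"][2];X=np.array([np.cos(y),np.sin(y)]);Y=np.array([np.sin(y),-np.cos(y)]);T=np.array(s["eef_pos"][:2]);zb=s["eef_pos"][2]-12
for n,q,z in zip("ledL ledR ledL2 ledR2 tipL tipR shL shR".split(),c,(20,20,20,20,zb+6,zb+6,zb+14,zb+14)):
    w=plane(q,K,V,z);d=w[:2]-T;print(n,w.round(1),"tool x,y",(d@X).round(1),(d@Y).round(1))
# edge profiles: left/right ledge edges by row
for r in (60,80,100):
  row=g[r].astype(int);d=np.abs(np.diff(row))
  for lo,hi in((200,222),(335,360)):
    i=lo+np.argmax(d[lo:hi]);w=plane((i+.5,r),K,V,20);print(r,i,((w[:2]-T)@X).round(1),((w[:2]-T)@Y).round(1))
for r in (65,80,100,120):
  row=g[r].astype(int);d=np.abs(np.diff(row))
  for lo,hi in((240,258),(303,320)):
    i=lo+np.argmax(d[lo:hi]);w=plane((i+.5,r),K,V,zb+6);print("blade",r,i,((w[:2]-T)@X).round(1),((w[:2]-T)@Y).round(1))
E
```

```text
[[211.5, 123.9000015258789], [344.3999938964844, 124.9000015258789], [208.0, 34.0], [351.0, 34.0], [247.39999389648438, 48.79999923706055], [311.70001220703125, 49.400001525878906], [230.5, 150.60000610351562], [327.0, 150.0], [247.8000030517578, 149.0], [310.3999938964844, 149.60000610351562]]
ledL [544.   20.8  20. ] tool x,y 78.9 -50.2
ledR [641.   35.6  20. ] tool x,y 78.0 47.9
ledL2 [535.8  79.3  20. ] tool x,y 137.9 -48.9
ledR2 [632.4  94.8  20. ] tool x,y 137.8 48.9
tipL [567.4  68.4  49.8] tool x,y 122.1 -19.5
tipR [605.7  74.2  49.8] tool x,y 121.8 19.3
shL [565.4   7.6  57.8] tool x,y 62.5 -31.1
shR [625.5  17.6  57.8] tool x,y 62.8 29.8
60 207 121.7 -50.3
60 349 121.6 48.9
80 208 108.8 -50.5
80 348 108.7 49.0
100 209 95.4 -50.6
100 347 95.3 49.1
blade 65 245 113.2 -20.9
blade 65 312 113.2 20.0
blade 80 246 104.7 -20.5
blade 80 311 104.7 19.7
blade 100 248 93.1 -19.6
blade 100 305 93.1 16.2
blade 120 247 81.1 -20.6
blade 120 310 81.0 19.7
```

Aligned within about 0.5 mm, and the tip is 16 mm short of the mouth. Next: lower, then slide in.

>>> step_arm:
  moves:
    - {"tx": 0, "ty": -0.5, "tz": 10, "roll": 0}
    - {"tx": 0, "ty": -0.5, "tz": 17, "roll": 0}
    - {"tx": 0, "ty": -0.5, "tz": 20, "roll": 0}
    - {"tx": 0, "ty": -0.5, "tz": 21, "roll": 0}
    - {"tx": 0, "ty": -0.5, "tz": 21, "roll": 0}

```text
t: 6.85
eef_pos: [605.2, -48.7, 33.5]
tcp_rot: [-3.141, -0.0, 1.732]
ft_force: [-0.4, 0.7, -2.4]
opening: 0.293
grip_force: 30.0
```

>>> step_arm:
  moves:
    - {"tx": 4, "ty": 0, "tz": 0, "roll": 0}
    - {"tx": 8, "ty": 0, "tz": 0, "roll": 0}
    - {"tx": 12, "ty": 0, "tz": 0, "roll": 0}
    - {"tx": 16, "ty": 0, "tz": 0, "roll": 0}
    - {"tx": 20, "ty": 0, "tz": 0, "roll": 0}
    - {"tx": 24, "ty": 0, "tz": 0, "roll": 0}
    - {"tx": 28, "ty": 0, "tz": 0, "roll": 0}
    - {"tx": 28, "ty": 0, "tz": 0, "roll": 0}

```text
t: 7.52
eef_pos: [600.7, -20.3, 34.1]
tcp_rot: [-3.142, -0.0, 1.732]
ft_force: [-0.2, 0.9, -2.7]
opening: 0.294
grip_force: 30.0
```

>>> step_arm:
  moves:
    - {"tx": 5, "ty": 0, "tz": 0, "roll": 0}
    - {"tx": 10, "ty": 0, "tz": 0, "roll": 0}
    - {"tx": 15, "ty": 0, "tz": 0, "roll": 0}
    - {"tx": 20, "ty": 0, "tz": 0, "roll": 0}
    - {"tx": 25, "ty": 0, "tz": 0, "roll": 0}
    - {"tx": 30, "ty": 0, "tz": 0, "roll": 0}
    - {"tx": 35, "ty": 0, "tz": 0, "roll": 0}
    - {"tx": 39, "ty": 0, "tz": 0, "roll": 0}
    - {"tx": 42, "ty": 0, "tz": 0, "roll": 0}
    - {"tx": 42, "ty": 0, "tz": 0, "roll": 0}

```text
t: 8.35
eef_pos: [594.0, 21.0, 34.0]
tcp_rot: [-3.142, -0.0, 1.732]
ft_force: [-0.1, -0.2, -2.1]
opening: 0.289
grip_force: 30.0
```

>>> step_arm:
  moves:
    - {"tx": 1, "ty": 0, "tz": 0.5, "roll": 0}
    - {"tx": 2, "ty": 0, "tz": 1, "roll": 0}
    - {"tx": 3, "ty": 0, "tz": 1, "roll": 0}
    - {"tx": 4, "ty": 0, "tz": 1, "roll": 0}
    - {"tx": 4, "ty": 0, "tz": 1, "roll": 0}

```text
t: 8.77
eef_pos: [593.5, 24.4, 33.0]
tcp_rot: [-3.142, -0.0, 1.732]
ft_force: [0.3, 0.4, -1.9]
opening: 0.295
grip_force: 30.0
```

>>> step_arm:
  moves:
    - {"tx": 0.5, "ty": 0, "tz": 0, "roll": 0}
    - {"tx": 1, "ty": 0, "tz": 0, "roll": 0}
    - {"tx": 1.5, "ty": 0, "tz": 0, "roll": 0}
    - {"tx": 2, "ty": 0, "tz": 0, "roll": 0}
    - {"tx": 2, "ty": 0, "tz": 0, "roll": 0}

```text
t: 9.18
eef_pos: [593.3, 25.5, 33.3]
tcp_rot: [3.141, 0.001, 1.732]
ft_force: [-1.4, -6.8, -0.3]
opening: 0.293
grip_force: 30.0
```

>>> step_arm:
  moves:
    - {"tx": 0.5, "ty": 0, "tz": 0.5, "roll": 0}
    - {"tx": 1, "ty": 0, "tz": 1, "roll": 0}
    - {"tx": 1, "ty": 0, "tz": 1, "roll": 0}

```text
t: 9.43
eef_pos: [593.5, 25.5, 32.7]
tcp_rot: [3.141, 0.002, 1.732]
ft_force: [-1.2, -13.4, 3.6]
opening: 0.287
grip_force: 30.0
```

>>> step_arm:
  moves:
    - {"tx": 0, "ty": 0, "tz": 0, "roll": 0}
    - {"tx": 0, "ty": 0, "tz": 0, "roll": 0}
    - {"tx": 0, "ty": 0, "tz": 0, "roll": 0}
    - {"tx": 0, "ty": 0, "tz": 0, "roll": 0}
    - {"tx": 0, "ty": 0, "tz": 0, "roll": 0}
    - {"tx": 0, "ty": 0, "tz": 0, "roll": 0}
    - {"tx": 0, "ty": 0, "tz": 0, "roll": 0}
  grip: 60

```text
t: 10.02
eef_pos: [593.1, 27.4, 32.0]
tcp_rot: [3.141, -0.0, 1.732]
ft_force: [-0.5, -0.4, 0.2]
opening: 0.626
grip_force: 0.0
```

>>> step_arm:
  moves:
    - {"tx": 0, "ty": 0, "tz": -20, "roll": 0}
    - {"tx": 0, "ty": 0, "tz": -50, "roll": 0}
    - {"tx": 0, "ty": 0, "tz": -80, "roll": 0}
    - {"tx": -20, "ty": 0, "tz": -110, "roll": 0}
    - {"tx": -40, "ty": 0, "tz": -130, "roll": 0}
    - {"tx": -60, "ty": 0, "tz": -140, "roll": 0}
    - {"tx": -60, "ty": 0, "tz": -140, "roll": 0}
    - {"tx": -60, "ty": 0, "tz": -140, "roll": 0}

```text
t: 10.68
eef_pos: [602.7, -32.5, 172.3]
tcp_rot: [3.141, 0.0, 1.73]
ft_force: [-0.7, 0.3, -0.5]
opening: 0.632
grip_force: 0.0
```

```bash
python3 - <<'E'
from h import *
p,K,V=shot("wrist","pics/w4.png"); np.savez("w4.npz",p=p,K=K,V=V)
s=env.state();print(s["t"],s["eef_pos"],s["tcp_rot"],s["opening"],s["joints"])
E
```

```text
10.7333 [602.26889533 -31.78579734 171.5578615 ] [-3.14104712e+00 -4.84052900e-04  1.73111770e+00] 0.6334922503428576 [-1.62355411e-01  4.78653843e-01  1.63593772e+00  3.34167092e-04
  1.02767198e+00 -3.22849714e-01]
```

View pics/w4.png

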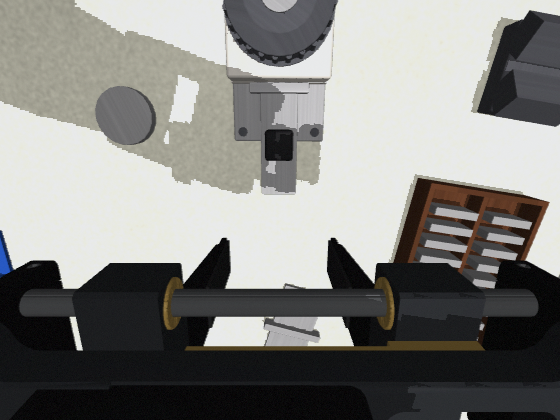

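The picture shows the gauge in the gap: its shoulder bar at (279,87) touches the block face at row ~80, with its grip at (279,145). Quick numeric check of the seating, then the lever moves.

```bash
python3 - <<'E'
from h import *
D=np.load("w4.npz");p,K,V=D["p"],D["K"],D["V"]
g=cv2.cvtColor(p,cv2.COLOR_BGR2GRAY)
c=np.float32([[234,138],[323,138],[261,193],[295,194],[228,80],[332,77]]).reshape(-1,1,2)
c=cv2.cornerSubPix(g,c,(3,3),(-1,-1),(3,100,.01)).reshape(-1,2)
P=[plane(q,K,V,z)[:2] for q,z in zip(c,(20,20,26,26,60,60))]
l=(P[0]+P[1])/2;r=(P[2]+P[3])/2;w=P[1]-P[0];print(l,r,"rear beyond ledge (60 expected)",np.linalg.norm(l-r),np.degrees(np.arctan2(w[1],w[0]))+90, np.linalg.norm(w))
print(P[4],P[5])
th=np.radians(99.2);u=np.array([np.cos(th),np.sin(th)]);ax=l+120*u;print("axis",ax,(P[4]+P[5])/2+60*u)
ax=np.array([574.5,146]);b=np.array([452.3,204.8]);d=b-ax;a=np.arctan2(d[1],d[0]);print("lever",np.degrees(a),np.linalg.norm(d),"collar",th-np.radians(20)-a)
for f in np.linspace(0,1,13):
    t=a+f*(th-np.radians(20)-a);q=ax+100*np.array([np.cos(t),np.sin(t)]);print(round(f,2),q.round(1),"yaw",round(t,3))
E
```

```text
[593.10158563  28.02140107] [601.41573703 -29.57258191] rear beyond ledge (60 expected) 58.19099577683088 99.2809083808632 97.75528176070209
[536.37702542  77.46081467] [631.21642511  94.79240105]
axis [573.91584311 146.47775288] [574.20385401 145.35478376]
lever 154.30414528369894 135.6107665342247 collar -1.3108146170967172
0.0 [484.4 189.4] yaw 2.693
0.08 [489.7 198.9] yaw 2.584
0.17 [495.9 207.9] yaw 2.475
0.25 [503.1 216.1] yaw 2.365
0.33 [511.2 223.4] yaw 2.256
0.42 [520.  229.9] yaw 2.147
0.5 [529.5 235.3] yaw 2.038
0.58 [539.5 239.7] yaw 1.928
0.67 [549.9 242.9] yaw 1.819
0.75 [560.6 245. ] yaw 1.71
0.83 [571.5 246. ] yaw 1.601
0.92 [582.4 245.7] yaw 1.492
1.0 [593.2 244.2] yaw 1.382
```

>>> step_arm:
  moves:
    - {"tx": 24, "ty": -8, "tz": 0, "roll": -0.1}
    - {"tx": 48, "ty": -16, "tz": 0, "roll": -0.2}
    - {"tx": 72, "ty": -24, "tz": 0, "roll": -0.29}
    - {"tx": 96, "ty": -32, "tz": 0, "roll": -0.39}
    - {"tx": 120, "ty": -40, "tz": 0, "roll": -0.48}
    - {"tx": 144, "ty": -48, "tz": 0, "roll": -0.58}
    - {"tx": 168, "ty": -56, "tz": 0, "roll": -0.68}
    - {"tx": 192, "ty": -64, "tz": 0, "roll": -0.77}
    - {"tx": 216, "ty": -72, "tz": 0, "roll": -0.87}
    - {"tx": 237, "ty": -81, "tz": 0, "roll": -0.96}
    - {"tx": 237, "ty": -81, "tz": 0, "roll": -0.96}
    - {"tx": 237, "ty": -81, "tz": 0, "roll": -0.96}

```text
t: 11.73
eef_pos: [483.6, 190.2, 171.4]
tcp_rot: [-3.141, -0.001, 2.693]
ft_force: [0.8, -0.9, 0.9]
opening: 0.632
grip_force: 0.0
```

```bash
python3 - <<'E'
from h import *
p,K,V=shot("wrist","pics/w5.png"); np.savez("w5.npz",p=p,K=K,V=V)
s=env.state();print(s["t"],s["eef_pos"],s["tcp_rot"],s["joints"])
for n,q in(("ball",(452.3,204.8,78)),("bar100",(484.4,189.4,78)),("tcp",s["eef_pos"])):print(n,proj(q,K,V))
g=cv2.cvtColor(p,cv2.COLOR_BGR2GRAY)
u,v=proj((452.3,204.8,78),K,V).round().astype(int);k=40
sub=(g[max(0,v-k):v+k,u-k:u+k]<45).astype(np.uint8);n,l,st,ce=cv2.connectedComponentsWithStats(sub)
for i in range(1,n):
  if st[i,4]>100: c=ce[i]+[u-k,max(0,v-k)];print(c,st[i],plane(c,K,V,78))
E
```

```text
11.7833 [484.25495762 189.45543281 171.46167132] [-3.14095528e+00 -7.46607772e-04  2.69162973e+00] [ 2.45856635e-01  3.64846120e-01  1.83589817e+00 -1.31295008e-05
  9.41829977e-01 -8.74969277e-01]
ball [277.78696955 171.99900164]
bar100 [277.86599922 207.57653049]
tcp [277.50201379 242.61062082]
[277.66591928 172.13004484] [ 28  29  24  23 446] [452.36356149 204.63954547  78.        ]
```

Ball confirmed at px (278,172), matching the estimate to 0.2 mm. Next: descend and grip the bar.

>>> step_arm:
  moves:
    - {"tx": 0, "ty": 0, "tz": 20, "roll": 0}
    - {"tx": 0, "ty": 0, "tz": 45, "roll": 0}
    - {"tx": 0, "ty": 0, "tz": 70, "roll": 0}
    - {"tx": 0, "ty": 0, "tz": 90, "roll": 0}
    - {"tx": 0, "ty": 0, "tz": 103, "roll": 0}
    - {"tx": 0, "ty": 0, "tz": 109, "roll": 0}
    - {"tx": 0, "ty": 0, "tz": 109, "roll": 0}
    - {"tx": 0, "ty": 0, "tz": 109, "roll": 0}

```text
t: 12.45
eef_pos: [485.1, 188.6, 63.2]
tcp_rot: [-3.142, -0.0, 2.691]
ft_force: [0.8, 0.2, 0.7]
opening: 0.633
grip_force: 0.0
```

>>> step_arm:
  moves:
    - {"tx": 0, "ty": 0, "tz": 0, "roll": 0}
    - {"tx": 0, "ty": 0, "tz": 0, "roll": 0}
    - {"tx": 0, "ty": 0, "tz": 0, "roll": 0}
    - {"tx": 0, "ty": 0, "tz": 0, "roll": 0}
    - {"tx": 0, "ty": 0, "tz": 0, "roll": 0}
    - {"tx": 0, "ty": 0, "tz": 0, "roll": 0}
    - {"tx": 0, "ty": 0, "tz": 0, "roll": 0}
    - {"tx": 0, "ty": 0, "tz": 0, "roll": 0}
    - {"tx": 0, "ty": 0, "tz": 0, "roll": 0}
    - {"tx": 0, "ty": 0, "tz": 0, "roll": 0}
  grip: 6

```text
t: 13.28
eef_pos: [484.7, 189.0, 63.0]
tcp_rot: [3.142, -0.0, 2.692]
ft_force: [0.2, -0.4, -0.2]
opening: 0.068
grip_force: 0.0
```

```bash
python3 - <<'E'
from h import *
p,K,V=shot("wrist"); q,K2,V2=shot("scene");q3,K3,V3=shot("side")
s=env.state();print(s["eef_pos"],s["opening"],s["grip_force"],s["ft_force"])
a=cv2.resize(p[60:360,130:430],(400,400));
def cr(q,K,V):
    u,v=proj((484,189,80),K,V).astype(int);print(u,v);v=max(v,50);return cv2.resize(q[v-50:v+50,u-50:u+50],(400,400),interpolation=cv2.INTER_CUBIC)
b=cr(q,K2,V2);c=cr(q3,K3,V3)
cv2.imwrite("pics/m6.png",cv2.resize(np.hstack([a,b,c]),(799,266)))
E
```

```text
[484.72351025 189.00047443  63.01060864] 0.06609183048139354 0.0 [-0.02756627  0.75324779 -0.00904968]
318 241
249 175
```

View pics/m6.png

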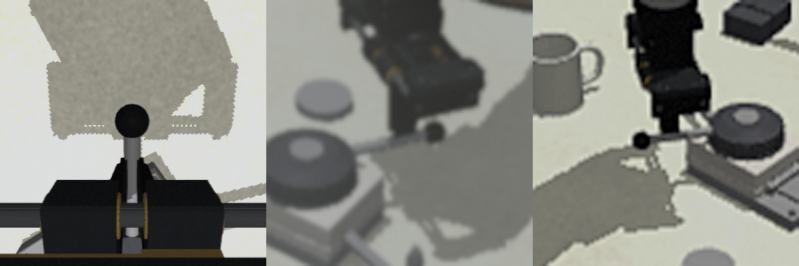

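The crops show the bar under the gripper and the ball ahead of it at (132,120) in the left tile, but the fingers closed to 6 mm with no grip force. I'll test contact with a small clockwise nudge.

>>> step_arm:
  moves:
    - {"tx": 0, "ty": 3, "tz": 0, "roll": 0.03}
    - {"tx": 0, "ty": 6, "tz": 0, "roll": 0.06}
    - {"tx": 0, "ty": 9, "tz": 0, "roll": 0.09}
    - {"tx": 0, "ty": 9, "tz": 0, "roll": 0.09}

```text
t: 13.77
eef_pos: [488.8, 197.4, 63.0]
tcp_rot: [3.141, 0.0, 2.601]
ft_force: [-0.1, -0.5, -1.4]
opening: 0.062
grip_force: 0.0
```

```bash
cat >> h.py <<'E'
def ball(n,guess,k=30,thr=45):
    p,K,V=shot(n);g=cv2.cvtColor(p,cv2.COLOR_BGR2GRAY);u,v=proj(guess,K,V).round().astype(int)
    y0=max(0,v-k);x0=max(0,u-k);n,l,st,ce=cv2.connectedComponentsWithStats((g[y0:v+k,x0:u+k]<thr).astype(np.uint8))
    for i in range(1,n):
        if st[i,4]>40:
            c=ce[i]+[x0,y0];w=plane(c,K,V,78);d=w[:2]-np.array([574.3,146.]);print(c.round(1),st[i],w.round(1),"r",np.linalg.norm(d).round(1),"ang",np.degrees(np.arctan2(d[1],d[0])).round(1))
E
python3 - <<'E'
from h import *
ball("wrist",(452.3,204.8,78));s=env.state();print(s["ft_force"],s["opening"],s["grip_force"],s["eef_pos"])
E
```

```text
[257.7 197.6] [  11   12   38   38 1138] [452.4 204.6  78. ] r 135.2 ang 154.3
[ 0.77757225 -0.17750052 -0.49239487] 0.06377003618086143 0.0 [488.64132018 197.23632669  63.01431232]
```

```bash
python3 - <<'E'
from h import *
p,K,V=shot("wrist"); q,K2,V2=shot("scene");q3,K3,V3=shot("side")
np.savez("d7.npz",p=p,K=K,V=V,q=q,K2=K2,V2=V2,q3=q3,K3=K3,V3=V3)
s=env.state();t=np.array(s["eef_pos"])
for n,X in(("tcp",t),("grasp",t+[0,0,18.8])):print(n,proj(X,K,V).round(1),proj(X,K2,V2).round(1),proj(X,K3,V3).round(1))
r=lambda m,w,h:cv2.resize(m,(w,h),interpolation=cv2.INTER_CUBIC)
def cr(q,K,V):
    u,v=proj((484,193,75),K,V).astype(int);print(u-26,v-20);return r(q[v-20:v+19,u-26:u+26],400,300)
a=r(p[150:390,200:360],400,600)
cv2.imwrite("pics/m7.png",np.hstack([a,np.vstack([cr(q,K2,V2),cr(q3,K3,V3)])]))
E
```

```text
tcp [277.8 241.4] [319.6 249. ] [248.9 177.6]
grasp [277.7 252.4] [320.  243.3] [248.7 173. ]
293 223
222 155
```

View pics/m7.png

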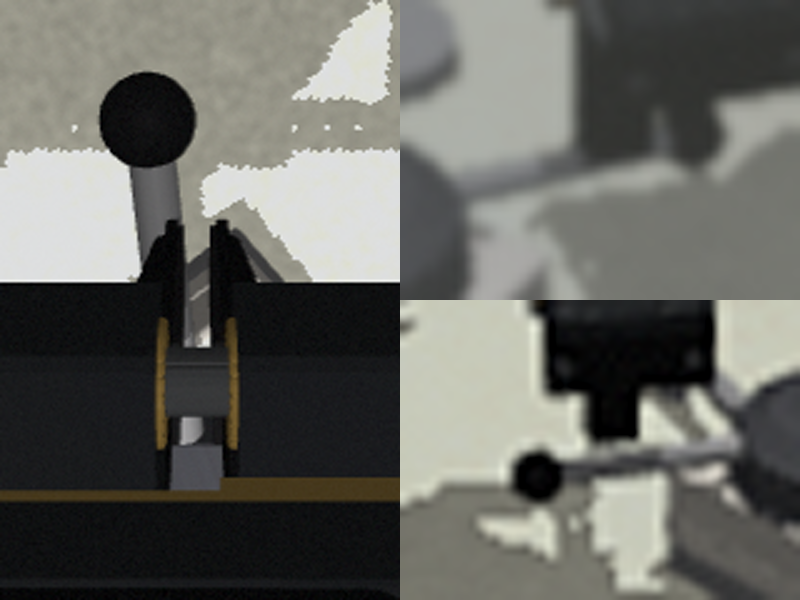

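The left tile shows the fingers displaced from the bar. In the right tiles the finger ends sit at about bar-top height (scene px (318,243), where z≈82 projects), well above the nominal TCP. So when shut they passed over the bar. I'll lift, go back and open, then descend lower. Clearance: the index bar tops out at 36.

>>> step_arm:
  moves:
    - {"tx": 0, "ty": 0, "tz": -20, "roll": 0}
    - {"tx": 0, "ty": 0, "tz": -40, "roll": 0}
    - {"tx": 0, "ty": -9, "tz": -40, "roll": -0.09}
    - {"tx": 0, "ty": -9, "tz": -40, "roll": -0.09}
    - {"tx": 0, "ty": -9, "tz": -40, "roll": -0.09}
    - {"tx": 0, "ty": -9, "tz": -40, "roll": -0.09}
    - {"tx": 0, "ty": -9, "tz": -40, "roll": -0.09}
    - {"tx": 0, "ty": -9, "tz": -40, "roll": -0.09}
    - {"tx": 0, "ty": -9, "tz": -40, "roll": -0.09}
  grip: 50

```text
t: 14.72
eef_pos: [484.0, 189.5, 102.7]
tcp_rot: [-3.141, -0.0, 2.691]
ft_force: [-0.8, 0.1, 0.4]
opening: 0.525
grip_force: 0.0
```

>>> step_arm:
  moves:
    - {"tx": 0, "ty": 0, "tz": 15, "roll": 0}
    - {"tx": 0, "ty": 0, "tz": 30, "roll": 0}
    - {"tx": 0, "ty": 0, "tz": 40, "roll": 0}
    - {"tx": 0, "ty": 0, "tz": 48, "roll": 0}
    - {"tx": 0, "ty": 0, "tz": 54, "roll": 0}
    - {"tx": 0, "ty": 0, "tz": 58, "roll": 0}
    - {"tx": 0, "ty": 0, "tz": 58, "roll": 0}

```text
t: 15.3
eef_pos: [483.8, 189.4, 44.4]
tcp_rot: [-3.141, -0.001, 2.692]
ft_force: [1.1, -0.4, 0.6]
opening: 0.526
grip_force: 0.0
```

>>> step_arm:
  moves:
    - {"tx": 0, "ty": 0, "tz": 0, "roll": 0}
    - {"tx": 0, "ty": 0, "tz": 0, "roll": 0}
    - {"tx": 0, "ty": 0, "tz": 0, "roll": 0}
    - {"tx": 0, "ty": 0, "tz": 0, "roll": 0}
    - {"tx": 0, "ty": 0, "tz": 0, "roll": 0}
    - {"tx": 0, "ty": 0, "tz": 0, "roll": 0}
    - {"tx": 0, "ty": 0, "tz": 0, "roll": 0}
    - {"tx": 0, "ty": 0, "tz": 0, "roll": 0}
    - {"tx": 0, "ty": 0, "tz": 0, "roll": 0}
    - {"tx": 0, "ty": 0, "tz": 0, "roll": 0}
  grip: 6

```text
t: 16.13
eef_pos: [484.1, 189.4, 45.2]
tcp_rot: [3.141, 0.0, 2.692]
ft_force: [-0.3, 0.7, 2.8]
opening: 0.115
grip_force: 30.0
```

Gripped at 11 mm with 30 N. Next: turn clockwise along the arc (radius 100).

>>> step_arm:
  moves:
    - {"tx": -0.2, "ty": 6, "tz": 0, "roll": 0.06}
    - {"tx": -0.7, "ty": 12, "tz": 0, "roll": 0.12}
    - {"tx": -1.6, "ty": 17.9, "tz": 0, "roll": 0.18}
    - {"tx": -2.9, "ty": 23.8, "tz": 0, "roll": 0.24}
    - {"tx": -4.5, "ty": 29.6, "tz": 0, "roll": 0.3}
    - {"tx": -6.4, "ty": 35.2, "tz": 0, "roll": 0.36}
    - {"tx": -8.7, "ty": 40.8, "tz": 0, "roll": 0.42}
    - {"tx": -11.3, "ty": 46.2, "tz": 0, "roll": 0.48}
    - {"tx": -14.2, "ty": 51.4, "tz": 0, "roll": 0.54}
    - {"tx": -17.5, "ty": 56.5, "tz": 0, "roll": 0.6}
    - {"tx": -20.4, "ty": 60.5, "tz": 0, "roll": 0.65}
    - {"tx": -20.4, "ty": 60.5, "tz": 0, "roll": 0.65}

```text
t: 17.13
eef_pos: [529.4, 235.6, 45.2]
tcp_rot: [3.141, -0.0, 2.04]
ft_force: [0.6, 2.8, 2.6]
opening: 0.116
grip_force: 30.0
```

```bash
python3 - <<'E'
from h import *
s=env.state();t=2.692-.65
ball("wrist",(574.3+135*np.cos(t),146+135*np.sin(t),78));e=s["eef_pos"];print(s["ft_force"],s["opening"],s["grip_force"],e,s["tcp_rot"],np.hypot(e[0]-574.3,e[1]-146),np.degrees(np.arctan2(e[1]-146,e[0]-574.3)))
E
```

```text
[278.2 204.7] [  10    9   42   42 1381] [513.2 266.7  78. ] r 135.3 ang 116.9
[0.64555341 2.79732554 2.56900807] 0.11628406339743332 30.001071989536285 [529.35729841 235.56745422  45.18286367] [ 3.14050727e+00 -1.98312932e-04  2.03954871e+00] 100.21065453282236 116.64634944645081
```

>>> step_arm:
  moves:
    - {"tx": -0.2, "ty": 6, "tz": 0, "roll": 0.06}
    - {"tx": -0.7, "ty": 12, "tz": 0, "roll": 0.12}
    - {"tx": -1.6, "ty": 17.9, "tz": 0, "roll": 0.18}
    - {"tx": -2.9, "ty": 23.8, "tz": 0, "roll": 0.24}
    - {"tx": -4.5, "ty": 29.6, "tz": 0, "roll": 0.3}
    - {"tx": -6.4, "ty": 35.2, "tz": 0, "roll": 0.36}
    - {"tx": -8.7, "ty": 40.8, "tz": 0, "roll": 0.42}
    - {"tx": -11.3, "ty": 46.2, "tz": 0, "roll": 0.48}
    - {"tx": -14.2, "ty": 51.4, "tz": 0, "roll": 0.54}
    - {"tx": -17.5, "ty": 56.5, "tz": 0, "roll": 0.6}
    - {"tx": -19.2, "ty": 58.9, "tz": 0, "roll": 0.63}
    - {"tx": -19.2, "ty": 58.9, "tz": 0, "roll": 0.63}

```text
t: 18.18
eef_pos: [590.5, 245.2, 45.2]
tcp_rot: [3.14, -0.001, 1.412]
ft_force: [2.1, 5.3, 1.8]
opening: 0.117
grip_force: 30.0
```

```bash
python3 - <<'E'
from h import *
s=env.state();t=2.04-.63
ball("wrist",(574.3+135*np.cos(t),146+135*np.sin(t),78));e=s["eef_pos"];print(s["ft_force"],s["grip_force"],e,s["tcp_rot"],np.degrees(np.arctan2(e[1]-146,e[0]-574.3)))
p,K,V=shot("wrist");np.savez("w8.npz",p=p,K=K,V=V)
g=cv2.cvtColor(p,cv2.COLOR_BGR2GRAY)
for a in(79.2,):
  q=np.array([574.3+163*np.cos(np.radians(a)),146+163*np.sin(np.radians(a)),92]);print("post pred",proj(q,K,V))
u,v=proj(q,K,V).astype(int)
print(u,v)
for y in range(max(0,v-40),v+45,4): print(y,g[y,u-32:u+33:2].tolist())
E
```

```text
[277.9 204.6] [   9    9   41   42 1380] [595.2 279.7  78. ] r 135.3 ang 81.1
[2.06519579 5.33320886 1.8469256 ] 30.000913739204407 [590.51771412 245.18684562  45.21789866] [ 3.14035105e+00 -1.49416708e-03  1.41161631e+00] 80.71392681262766
post pred [289.00633095 157.22032643]
289 157
117 [224, 222, 223, 223, 223, 223, 223, 223, 223, 223, 223, 224, 223, 223, 223, 223, 223, 223, 222, 224, 224, 224, 223, 224, 223, 223, 223, 223, 223, 223, 224, 224, 223]
121 [222, 223, 223, 223, 223, 223, 223, 223, 223, 224, 224, 224, 223, 223, 222, 223, 223, 223, 222, 223, 223, 223, 224, 223, 222, 223, 222, 223, 223, 224, 224, 223, 223]
125 [223, 222, 222, 223, 223, 223, 150, 151, 165, 222, 224, 224, 224, 223, 222, 222, 223, 223, 223, 223, 223, 223, 223, 223, 224, 224, 223, 223, 223, 223, 224, 223, 223]
129 [223, 223, 148, 149, 149, 152, 153, 150, 147, 148, 147, 163, 223, 223, 222, 224, 223, 222, 223, 224, 223, 224, 223, 223, 223, 223, 224, 222, 222, 222, 222, 222, 222]
133 [223, 218, 156, 154, 152, 154, 156, 157, 161, 158, 155, 156, 157, 169, 168, 223, 223, 223, 223, 222, 222, 223, 222, 222, 224, 222
[... 2051 characters left out ...]
4, 9, 12, 17, 85, 105, 102, 105, 200, 224, 223, 224, 223, 223, 224, 222, 217, 156, 153, 151, 150, 149]
189 [149, 154, 158, 146, 7, 9, 13, 14, 10, 12, 20, 18, 18, 16, 16, 17, 16, 8, 65, 201, 223, 223, 223, 224, 223, 223, 224, 222, 152, 152, 154, 150, 150]
193 [147, 145, 8, 10, 14, 12, 13, 10, 13, 16, 8, 18, 16, 19, 23, 19, 13, 12, 10, 24, 223, 222, 223, 224, 223, 223, 223, 223, 152, 160, 154, 148, 151]
197 [147, 13, 13, 13, 17, 16, 12, 12, 19, 13, 15, 15, 15, 17, 14, 16, 14, 16, 9, 13, 13, 222, 222, 224, 225, 225, 223, 151, 148, 149, 151, 150, 153]
201 [108, 3, 14, 9, 16, 14, 14, 14, 15, 18, 21, 19, 18, 17, 17, 16, 13, 15, 11, 10, 10, 97, 223, 224, 224, 223, 223, 216, 149, 150, 151, 150, 151]
```

```bash
python3 - <<'E'
from h import *
D=np.load("w8.npz");K,V=D["K"],D["V"];g=cv2.cvtColor(D["p"],cv2.COLOR_BGR2GRAY)[148:164,278:306];ys,xs=np.nonzero(g>115)
k=(xs>4)&(xs<22);print(np.c_[xs,ys][k].mean(0)+[278,148],k.sum())
for ax in((574.3,146),(573.9,146.4),(574.5,145.5)):
  for uv,z in((np.c_[xs,ys][k].mean(0)+[278,148],92),((277.9,204.6),78)):
    w=plane(uv,K,V,z)[:2]-ax;print(ax,np.linalg.norm(w).round(1),np.degrees(np.arctan2(w[1],w[0])).round(2))
E
```

```text
[291.48148148 156.61111111] 54
(574.3, 146) 163.3 78.78
(574.3, 146) 135.3 81.15
(573.9, 146.4) 163.0 78.61
(573.9, 146.4) 135.0 80.96
(574.5, 145.5) 163.8 78.88
(574.5, 145.5) 135.8 81.27
```

The post tip measures r=163 at 78.8°, and the ball r=135 at 81.1°. 0.041 rad remains.

>>> step_arm:
  moves:
    - {"tx": 0, "ty": 2, "tz": 0, "roll": 0.02}
    - {"tx": -0.1, "ty": 4.2, "tz": 0, "roll": 0.042}
    - {"tx": -0.1, "ty": 4.2, "tz": 0, "roll": 0.042}
    - {"tx": -0.1, "ty": 4.2, "tz": 0, "roll": 0.042}

```text
t: 18.62
eef_pos: [594.3, 244.5, 45.2]
tcp_rot: [3.141, -0.002, 1.372]
ft_force: [1.3, 5.4, 1.9]
opening: 0.12
grip_force: 30.0
```

```bash
python3 - <<'E'
from h import *
t=np.radians(78.8);ball("wrist",(574.3+135*np.cos(t),146+135*np.sin(t),78));print(env.state()["ft_force"])
E
```

```text
[277.7 204.7] [   9    9   42   42 1378] [600.2 278.7  78. ] r 135.2 ang 79.0
[1.09349068 5.06377367 1.93170274]
```

>>> step_arm:
  moves:
    - {"tx": 0, "ty": 0, "tz": 0, "roll": 0}
    - {"tx": 0, "ty": 0, "tz": 0, "roll": 0}
    - {"tx": 0, "ty": 0, "tz": 0, "roll": 0}
    - {"tx": 0, "ty": 0, "tz": 0, "roll": 0}
    - {"tx": 0, "ty": 0, "tz": 0, "roll": 0}
    - {"tx": 0, "ty": 0, "tz": 0, "roll": 0}
    - {"tx": 0, "ty": 0, "tz": 0, "roll": 0}
  grip: 50

```text
t: 19.25
eef_pos: [594.0, 243.8, 45.0]
tcp_rot: [-3.141, 0.0, 1.37]
ft_force: [-0.1, -0.7, 0.5]
opening: 0.51
grip_force: 0.0
```

>>> step_arm:
  moves:
    - {"tx": 0, "ty": 0, "tz": -15, "roll": 0}
    - {"tx": 0, "ty": 0, "tz": -40, "roll": 0}
    - {"tx": 0, "ty": 0, "tz": -70, "roll": 0}
    - {"tx": 0, "ty": 0, "tz": -100, "roll": 0}
    - {"tx": -20, "ty": 0, "tz": -120, "roll": 0}
    - {"tx": -40, "ty": 0, "tz": -130, "roll": 0}
    - {"tx": -60, "ty": 0, "tz": -130, "roll": 0}
    - {"tx": -60, "ty": 0, "tz": -130, "roll": 0}
    - {"tx": -60, "ty": 0, "tz": -130, "roll": 0}

```text
t: 20.0
eef_pos: [582.0, 184.5, 175.4]
tcp_rot: [3.141, -0.0, 1.368]
ft_force: [0.1, 0.2, -0.5]
opening: 0.524
grip_force: 0.0
```

```bash
python3 - <<'E'
from h import *
t=np.radians(78.8);ball("wrist",(574.3+135*np.cos(t),146+135*np.sin(t),78),22)
s=env.state();print(s["t"],s["eef_pos"],s["ft_force"],s["opening"])
p,K,V=shot("wrist");g=cv2.cvtColor(p,cv2.COLOR_BGR2GRAY)
u,v=proj((574.3+163*np.cos(t),146+163*np.sin(t),92),K,V).round().astype(int);sub=g[v-7:v+8,u-9:u+10]
print(u,v);print(sub)
# gauge check in scene: black grip blob & compare predicted
th=np.radians(99.2);c=np.array([574.3,146])-122*np.array([np.cos(th),np.sin(th)])
for n in("scene","side"):
    p,K,V=shot(n);g=cv2.cvtColor(p,cv2.COLOR_BGR2GRAY);q=proj((*c,45),K,V);x,y=q.round().astype(int)
    yy,xx=np.nonzero(g[y-12:y+13,x-12:x+13]<48);print(n,"grip pred",q.round(1),"seen",(xx.mean()+x-12).round(1),(yy.mean()+y-12).round(1),len(xx))
E
```

```text
[277.6 103.9] [ 10   9  24  25 490] [600.3 279.3  78. ] r 135.8 ang 79.0
20.05 [582.10435118 185.12118879 175.05055636] [-0.54630218  0.21170288 -0.20854902] 0.526876548626712
278 70
[[232 232 232 232 232 225 156 156 153 115 118 135 205 233 232 233 233 232
  233]
 [232 233 232 232 226 146  75  79  81  83  85  84  88 134 206 233 233 233
  232]
 [232 233 234 225 109  74  80  86  89  91  94  94  88  86 101 176 233 233
  233]
 [233 230 187  70  74  79  85  91  98 100 104  99  97  94  87 100 175 232
  232]
 [232 225 105  71  77  83  87  98 130 148 129 111 104  99  92  84 125 231
  233]
 [233 223  67  72  77  79  91 133 191 191 185 147 108 103  98  90 103 175
  232]
 [229 185  67  73  76  83  97 149 190 192 189 181 109 105  98  93  89 110
  207]
 [154 104  69  74  78  78  96 148 191 190 187 180 107 104  99  93  88 112
  208]
 [149  64  67  72  74  77  81 109 189 190 181 141 104 101  98  94  88 113
  207]
 [148  61  66  69  74  77  81  80  92 116 116  99  99  99  96  92  88  99
  175]
 [152  83  64  69  72  75  78  80  86  88  93  94  96  98  93  88  85  98
  173]
 [156  82  63  66  72  72  76  79  82  85  89  90  91  92  92  87  82  96
  174]
 [161  83  62  65  67  70  75  78  82  82  85  85  89  90  87  84  81 107
  206]
 [167 107  58  62  64  68  74  74  78  81  82  82  86  84  83  82  78 107
  206]
 [164 108  55  59  63  67  70  73  74  77  78  81  83  80  81  80  77 120
  232]]
scene grip pred [245.1 244.2] seen nan nan 0
side grip pred [306.2 194. ] seen 306.8 194.6 142<stdin>:11: RuntimeWarning: Mean of empty slice.
  ret = ret.dtype.type(ret / rcount)
```

Final looks: the ball is at 79.0° and the post tip at px (278.4,69.7), in line with it. The gauge grip is where predicted in the side view (306.8,194.6). The arm is clear, so I'm handing in.

```bash
python3 -c "
from cell import env
print(env.job_done())"
```

```text
the job is handed in; nothing more can be done
None
```

The narrow gauge is home in the gap with its shoulder against the stand's face. The collar lever was then turned clockwise to point at the index post, within about 0.3° by wrist camera, and the job was handed in at about 20 s (no verdict was returned).

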